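# First in, first out: draw the oldest bottle and restock the gravity lane

### The job

The bottle rack is full. First take the oldest bottle, the one at the low front end of the sloped lane, and stand it upright in the white spill tray for today's use; the others glide down. Then swing the rack's clear loading flap well up, load the fresh blue-capped bottle from the cardboard tray into the lane behind the others, and shut the flap fully. Keep the order in the lane, tip no bottle over, and leave the red-capped and orange-capped bottles where they are.

Things in the scene. Friction and masses are not known exactly. Their poses are not given: they have to be found in the camera images.
- rack: White sheet-metal gravity-feed bottle rack, fixed, base plate 226 x 78 mm, with one sloped lane. Origin on the bench under the base (4 mm toward the front from its middle); x points level from the low front to the high rear, z up.
- lane: The rack's channel, sloped 22 degrees, slippery floor: bottles stand square to it and glide down to the stop lip by themselves. Origin on the floor at the lip's foot, mid width; x up the slope, y across, z square to the floor (leans 22 degrees to the front). Inside 214 x 52 mm. Lip (x = 0) 28 mm high, side rails 16 mm (4 mm thick), rear sill (x = 214) 12 mm. Four bottles fit, at x = 24, 72, 120, 168 mm.
- sign (a point): Middle of the top edge of the white sign plate on the fixed hood: lane x = 64 mm, 150 mm above the floor. Plate 4 mm thick, 68 mm wide. The hood bridges the lane at x = 62 to 82 mm, 104 to 108 mm above the floor. A hand coming straight down on the front bottle strikes the sign: lean it 30 degrees or more from vertical, wrist to the front of the lane, and lift the bottle square to the floor.
- flap (a joint): Angle of the clear, grey-framed loading flap over the rear of the lane: 0 = shut (parallel to the floor, 106 mm above it, on two posts 104 mm high at lane x = 205 to 215 mm, outer faces 65 mm apart); grows as its rear end swings up and over to the front, to a stop at 1.7 rad. Friction hinge: it stays where it is left; about 1 N at the knob moves it.
- flap_hinge (a point): Middle of the flap's hinge line, which runs along the lane's y axis at lane x = 84 mm, 106 mm above the floor.
- flap_knob (a point): Middle of the blue grip near the flap's rear end: a round-topped fin 14 mm thick along lane y, 22 mm wide, standing 39 mm out of the flap; this point is 28 mm out. At flap angle q it lies, in lane axes, at hinge + (122 cos q - 28 sin q, 0, 122 sin q + 28 cos q) mm. The flap ends 15 mm beyond it.
- old_bottle: Glass bottle, ribbed blue cap; 48 mm diameter, 87 mm tall, about 120 g; straight-sided up to 60 mm, shoulder to 70 mm, then the cap, 30 mm across. Origin at the centre of its underside, z up its axis. It stands first in the lane, against the stop lip: the oldest stock.
- second_bottle: Glass bottle, ribbed blue cap; 48 mm diameter, 87 mm tall, about 120 g; straight-sided up to 60 mm, shoulder to 70 mm, then the cap, 30 mm across. Origin at the centre of its underside, z up its axis. It starts second in the lane, under the hood.
- third_bottle: Glass bottle, ribbed blue cap; 48 mm diameter, 87 mm tall, about 120 g; straight-sided up to 60 mm, shoulder to 70 mm, then the cap, 30 mm across. Origin at the centre of its underside, z up its axis. It starts third in the lane, under the flap.
- fourth_bottle: Glass bottle, ribbed blue cap; 48 mm diameter, 87 mm tall, about 120 g; straight-sided up to 60 mm, shoulder to 70 mm, then the cap, 30 mm across. Origin at the centre of its underside, z up its axis. It starts fourth and last in the lane, under the flap.
- fresh_bottle: Glass bottle, ribbed blue cap; 48 mm diameter, 87 mm tall, about 120 g; straight-sided up to 60 mm, shoulder to 70 mm, then the cap, 30 mm across. Origin at the centre of its underside, z up its axis. Fresh stock, in one of the three places of the delivery tray.
- orange_bottle: Another reagent: glass bottle with an orange cap, 51 mm diameter, 92 mm tall, in one of the places of the delivery tray, where it stays. Origin at the centre of its underside.
- red_bottle: Another reagent: glass bottle with a red cap, 45 mm diameter, 82 mm tall, in one of the places of the delivery tray, where it stays. Origin at the centre of its underside.
- delivery_tray: Fixed brown cardboard tray 84 x 262 mm, 15 mm high, floor 4 mm thick; its three places lie 86 mm apart along its y axis. Origin on the bench under its middle.
- spill_tray: Fixed white square spill tray, 104 mm outside, walls 4 mm thick and 16 mm high, floor 4 mm above the bench; origin on the bench under its middle, x and y along its sides. A tall fixed instrument stands to its right, beyond about y = -0.18 m, x = 0.48 m: come from above.
There are look-alikes about, which are no part of the job. What is shaped like the fresh_bottle but green or purple is not meant.

How it is judged:
On the way, in this order (a step that is already met when the one before it is completed fails the run):
1. the oldest bottle stands upright in the spill tray (x of old_bottle in the frame of spill_tray between -0.03 and 0.03 m and y of old_bottle in the frame of spill_tray between -0.03 and 0.03 m and height (world z) of old_bottle below 0.01 m and angle between old_bottle's own z axis and vertical below 0.1 rad and linear speed of old_bottle below 0.02 m/s), for 0.2 s.
2. the loading flap is swung well up (more than 1.0 rad) (value of joint flap above 1 rad), for 0.2 s.
3. the fresh bottle stands in the lane, last of the four (x of fresh_bottle in the frame of lane between 0.156 and 0.182 m and z of fresh_bottle in the frame of lane between -0.006 and 0.006 m and angle between the z axis of fresh_bottle and the z axis of lane, either way round below 0.12 rad), for 0.2 s.
At the end, for the whole second after the job is handed in: The oldest bottle stands upright in the spill tray; the lane holds, front to rear, the former second, third and fourth, then the fresh bottle, each within 12 mm of its place and square to the floor (0.12 rad); the flap is shut (under 0.06 rad); all at rest (all of step 1 and all of step 3 and x of second_bottle in the frame of lane between 0.01 and 0.038 m and z of second_bottle in the frame of lane between -0.006 and 0.006 m and angle between the z axis of each of second_bottle, third_bottle, fourth_bottle and the z axis of lane, either way round below 0.12 rad and x of third_bottle in the frame of lane between 0.06 and 0.086 m and z of third_bottle in the frame of lane between -0.006 and 0.006 m and x of fourth_bottle in the frame of lane between 0.108 and 0.134 m and z of fourth_bottle in the frame of lane between -0.006 and 0.006 m and value of joint flap below 0.06 rad and linear speed of each of second_bottle, third_bottle, fourth_bottle, fresh_bottle below 0.02 m/s); the robot touches nothing.
It fails at once if a bottle was tipped over (more than 1 rad from upright) (angle between any of old_bottle, second_bottle, third_bottle, fourth_bottle, fresh_bottle, orange_bottle, red_bottle's own z axis and vertical above 1 rad).
It fails at once if the red-capped or orange-capped bottle was moved more than 25 mm (distance of any of red_bottle, orange_bottle from where it was at the start of the episode above 0.025 m).
It also fails if it takes over 70 s, if anything falls off the work surface, if the arm or the gripper's body presses on something with over 40 N, if the wrist force passes 120 N, or if a joint passes its speed limit or range.

### The arm

A 6-joint arm with a two-finger parallel gripper is mounted at the origin on a cart in front of the work surface, level with it; the furniture and walls round the work are solid. World frame = base frame: x ahead of the robot, y to its left, z up, the work surface at z = 0. Lengths are in m, angles in rad, forces in N, time in s.
With the tool pointing down it reaches from about 0.3 to 0.775 m from the base axis. Payload 14.6 kg.
Tool frame: the origin (TCP) lies at the very end of the fingers, on their centre line; the grasp point (between the pads) lies 19 mm behind it; z points along the fingers, y is the line along which they close (so a half turn about z gives the same grasp; the last joint's range is limited). The gripper opens to 94 mm and grips with 3 to 60 N. Pads are 16 mm wide; open, the fingers measure 119 mm over their backs; the gripper's body (75 mm by 177 mm) begins 78 mm behind the grasp point.
Start: joints at [1.268, 0.3, 1.521, -0, 1.321, -0.067], TCP at [0.128, 0.535, 0.205] pointing down, gripper open.
Joint ranges: [-3.03, 3.03], [-0.79, 2.21], [0.23, 2.52], [-1.04, 4.18], [0, 3.07], [-2.55, 2.55]. Speed limits (rad/s): [2.22, 2.22, 2.57, 3.14, 3.14, 3.14].

### API

Orientations are given as [roll, pitch, yaw] about the fixed x, y, z axes, in that order (R = Rz(yaw) Ry(pitch) Rx(roll)).
In Python, from station import * gives the robot as it stands.
- The arm moves only by the tool jog_arm, never from a script. Its argument "rows" is a list of rows, each a list of 3 entries, a list of its own where there are three numbers: the shift along the tool's x, y, z in m, then the turn about the tool's z in degrees, then the finger opening in m, from 0 to 0.094. A call has 1 to 12 rows; each row shifts and turns the commanded pose from where the row before left it, along the tool's axes as they then stand; what a row does not reach is not made up. A row lasts 1/12 s, in which the tool goes at most 41.7 mm and 7.16 degrees, less where a joint would pass 70% of its speed; a pose out of reach is approached as far as the arm can. A call is refused whole if a number of a shift passes 0.0417 or a number of a turn 7.16, either way. A call with a gripper value outside its range is refused whole. The fingers move at their own pace and stop on an object; "squeeze" is the grip in N (left out, the last holds). Time passes only in rows, so rows that do not move let the fingers close. It gives the time, the measured TCP pose, the force, the opening and the grip force at its end, in the units of the state.
- get_obs(): the state, without advancing time (a new reading comes with each control period).
- camera(name): name is "side" or "top"; returns a dict with "image" (480x640x3 uint8, red, green, blue), "range_z" (480x640 float32, m along the optical axis (not along the pixel's ray), 0 where there is no reading), "K" (3x3 intrinsics, pixels), "k1" (the pictures are not rectified: a ray, as slopes to the right and down, at radius r is drawn at 1 + k1 r^2 times it, then the intrinsics apply), "world_from_camera" (4x4, takes a point from camera to world coordinates). Camera axes: x right, y up, looking along -z (the intrinsics and any distortion apply to the point x, -y, -z); pixel columns grow to the right and rows downward; lengths in m; the calibration is good to about 2 mm. A picture is of the moment at which its call begins.
- hand_in(): hands the job in; it is judged then, once.
Trained networks look in a picture, given as the dict that the camera call returned (one of the last four; its "shot" number tells which), for a name from the list of things; names that differ only in an ending like _2 or _b are one class to them, and where a whole thing is asked for, a point or a joint stands for the part that bears it (a point fixed in the world has none). Each returns a list of dicts, best first, with "p" (0 to 1); they miss things now and then, are a little off and sometimes report something else, mostly with a low value. They report only what shows in the picture. A call takes as long as a camera call. They do not tell look-alikes from the thing itself.
- search_frame(label, picture): "at" ([column, row] as shares, 0 to 1, of the picture: columns of its width, rows of its height, amid what is visible of it).
- spot_point(label, picture): "at" ([column, row] as shares, 0 to 1, of the picture: columns of its width, rows of its height: a listed point, or the origin of a listed thing).
The state is a dict: "time_s": time; "qpos": joint angles; "joint_vel": joint speeds; "tau": joint torques, N m; "ee_pos": TCP position; "eef_rot": TCP orientation; "force": force on the tool from outside, world axes, zero at the start; "moment": the same for the moment, N m; "grip_width": finger opening in m; "grip_force": force on a finger pad.
Only numpy, scipy, OpenCV 4.12 (cv2) and the standard library are available. Lean on these libraries where they do the work, as an engineer would, in place of code of your own. Each camera call takes 0.05 s, during which the arm holds its last target. There are 200 camera calls.

## Working session

There is one attempt and no reset: what is moved stays moved. The work goes in short steps, Python scripts to look and compute and a tool call to move; the robot and the scene stay as the last step left them, time stands still between calls to the robot, and variables do not carry over. Pictures are saved under pics/ and viewed, at most 13 in all, crops included, and the job is handed in when it is done.

Besides the shell and the picture viewer there is one more tool, called after "Call:" by a JSON object that holds its "name" and its "arguments", one argument or row to a line. jog_arm: Moves the arm, as the interface text tells. Its arguments: {"type":"object","properties":{"rows":{"type":"array","items":{"type":"array"}},"squeeze":{"type":"number"}},"required":["rows"]}

```bash
mkdir -p pics; ls; cat > h.py <<'E'
from station import *
import numpy as np, cv2
from scipy.spatial.transform import Rotation as R
def save(n,c): cv2.imwrite('pics/'+n,c['image'][:,:,::-1])
def cloud(c):
    K=np.array(c['K']);z=c['range_z'];h,w=z.shape
    u,v=np.meshgrid(np.arange(w),np.arange(h))
    p=cv2.undistortPoints(np.stack([u,v],-1).reshape(-1,1,2).astype(float),K,np.array([c['k1'],0,0,0.])).reshape(h,w,2)
    P=np.stack([p[...,0]*z,-p[...,1]*z,-z,np.ones_like(z)],-1)@np.array(c['world_from_camera']).T
    P=P[...,:3].copy();P[z<=0]=np.nan
    return P
E
python3 - <<'E'
from h import *
print(get_obs())
for n in('side','top'):
    c=camera(n);save(n+'0.png',c);np.savez(n+'0.npz',**{k:c[k] for k in('image','range_z','K','k1','world_from_camera')})
    P=cloud(c)
    print(n,np.round(c['world_from_camera'],3).tolist(),c['k1'],np.array(c['K']).tolist())
    for l in['old_bottle','fresh_bottle','spill_tray','delivery_tray','rack','lane','sign','flap_hinge','flap_knob','orange_bottle','red_bottle']:
        for f in(search_frame,spot_point):
            try:r=f(l,c)
            except Exception as e:print(l,e);continue
            print(l,f.__name__,[(round(d['p'],2),round(d['at'][0]*640),round(d['at'][1]*480),np.round(P[int(d['at'][1]*479),int(d['at'][0]*639)],3).tolist()) for d in r[:8] if d['p']>.3])
E
```

```text
pics
{'time_s': 0.0, 'qpos': array([ 1.26842106e+00,  3.00487727e-01,  1.52156607e+00, -7.51990674e-06,
        1.32068708e+00, -6.65705731e-02]), 'joint_vel': array([-0.00157854, -0.00111717,  0.00126498,  0.00027531, -0.00172938,
       -0.00106988]), 'tau': array([-1.30446566e-03, -5.31778944e+01, -3.52747750e+01,  7.07415026e-02,
        2.43245781e-02, -9.58158012e-05]), 'ee_pos': array([0.12840732, 0.5345395 , 0.20488356]), 'eef_rot': array([-3.14044649e+00, -6.91136332e-05,  2.90578978e+00]), 'force': array([-0.07773023,  0.72260072,  0.59854172]), 'moment': array([ 0.01652885, -0.01796928, -0.05841066]), 'grip_force': 0.0, 'grip_width': 0.094216011551707}
side [[-0.824, 0.19, -0.533, -0.209], [-0.566, -0.276, 0.777, 1.293], [0.001, 0.942, 0.335, 0.632], [0.0, 0.0, 0.0, 1.0]] -0.04815598580504179 [[570.4068803155399, 0.0, 323.6828463880998], [0.0, 570.4068803155399, 241.19285456580693], [0.0, 0.0, 1.0]]
old_bottle call [(0.74, 360, 255, [0.521, 0.062, 0.088])]
old_bottle call [(0.58, 349, 271, [0.528, 0.105, 0.055])]
fresh_bottle call [(0.87, 302, 321, [0.456, 0.41, 0.059]), (
[... 2639 characters left out ...]
, [0.571, 0.139, 0.191]), (0.7, 319, 263, [0.478, 0.222, 0.095])]
sign call [(0.89, 390, 229, [0.55, 0.055, 0.163]), (0.6, 292, 263, [0.481, 0.289, 0.065])]
flap_hinge call [(0.65, 354, 219, [0.571, 0.139, 0.191])]
flap_hinge call [(0.77, 380, 226, [0.561, 0.076, 0.139])]
flap_knob call [(0.58, 353, 218, [0.573, 0.142, 0.196]), (0.31, 445, 282, [0.43, -0.1, 0.005])]
flap_knob call [(0.57, 340, 205, [0.6, 0.171, 0.214])]
orange_bottle call [(0.69, 321, 262, [0.483, 0.217, 0.091])]
orange_bottle call [(0.75, 321, 262, [0.481, 0.217, 0.094])]
red_bottle call [(0.75, 285, 268, [0.468, 0.305, 0.09]), (0.57, 355, 220, [0.569, 0.137, 0.191])]
red_bottle call [(0.69, 288, 271, [0.46, 0.297, 0.092])]
```

```bash
python3 - <<'E'
import cv2
a=cv2.imread('pics/side0.png')[170:400,180:460];cv2.imwrite('pics/s1.png',cv2.resize(a,None,fx=2.6,fy=2.6))
a=cv2.imread('pics/top0.png')[150:340,160:500];cv2.imwrite('pics/t1.png',cv2.resize(a,None,fx=2.3,fy=2.3))
E
```

```text
(no output)
```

View pics/s1.png

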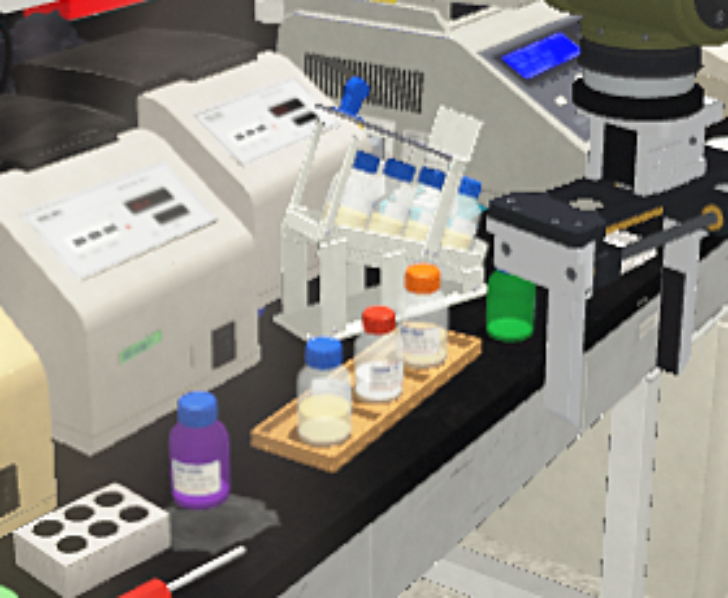

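View pics/t1.png

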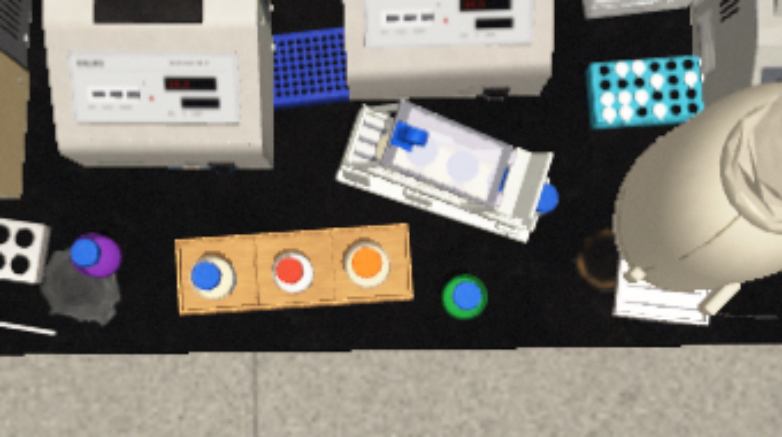

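The top view crop shows the rack with its high rear at upper left, the knob at full-picture pixel (337,209) and the old cap at (398,236). The fresh bottle is at the tray's left end at (252,270), and the arm partly hides the spill tray at (445,279). The purple and green bottles are look-alikes.

The jogs keep the tool vertical, so I'll grip the caps by their tips, high enough to clear the sign. Next I fit the rack.

```bash
cat >> h.py <<'E'
from scipy.optimize import least_squares
A=np.radians(22)
def lane_R(yaw): return (R.from_euler('z',yaw)*R.from_euler('y',-A)).as_matrix()
def box(p,lo,hi):
    c=(np.array(lo)+hi)/2;h=(np.array(hi)-lo)/2;q=abs(p-c)-h
    return np.linalg.norm(np.maximum(q,0),axis=1)+np.minimum(q.max(1),0)
def cyl(p,c,r,z0,z1):
    d=np.stack([np.hypot(p[:,0]-c[0],p[:,1]-c[1])-r,abs(p[:,2]-(z0+z1)/2)-(z1-z0)/2],1)
    return np.linalg.norm(np.maximum(d,0),axis=1)+np.minimum(d.max(1),0)
def bluemask(im):
    h=cv2.cvtColor(im,cv2.COLOR_RGB2HSV);return (h[...,0]>100)&(h[...,0]<122)&(h[...,1]>150)&(h[...,2]>60)
E
cat > fit.py <<'E'
from h import *
C={n:dict(np.load(n+'0.npz')) for n in('side','top')}
pts=[];wh=[]
for n,c in C.items():
    c['k1']=float(c['k1']);P=cloud(c);m=bluemask(c['image'])&np.isfinite(P[...,0])
    q=P[m];s=(q[:,0]>.49)&(q[:,0]<.66)&(q[:,1]>-.02)&(q[:,1]<.26)&(q[:,2]>.08)&(q[:,2]<.3)
    pts.append(q[s]);print(n,s.sum())
    q=P.reshape(-1,3);s=(q[:,0]>.47)&(q[:,0]<.66)&(q[:,1]>-.02)&(q[:,1]<.28)&(q[:,2]>.02)&(q[:,2]<.25)
    wh.append(q[s])
def sdB(p):
    L=[cyl(p,(x,0),.015,.07,.087) for x in(.024,.072,.12,.168)]
    L+=[box(p,[.195,-.007,.108],[.217,.007,.147])]
    return np.min(np.abs(L),0)
def sdW(p):
    L=[box(p,[0-.004,-.026,-.004],[0,.026,.028]),box(p,[0,.026,-.004],[.214,.03,.016]),box(p,[0,-.03,-.004],[.214,-.026,.016]),box(p,[.062,-.034,.108],[.066,.034,.15]),box(p,[.062,-.032,.104],[.082,.032,.108])]
    L+=[cyl(p,(x,0),.024,0,.06) for x in(.024,.072,.12,.168)]
    return np.min(np.abs(L),0)
def f(v,pb,pw):
    T=lambda q:(q-v[:3])@lane_R(v[3])
    return np.r_[3*np.minimum(sdB(T(pb)),.02),np.minimum(sdW(T(pw)),.008)*.5]
for name,pb,pw in(('both',np.vstack(pts),np.vstack(wh)),('side',pts[0],wh[0]),('top',pts[1],wh[1])):
    best=None
    for yaw in np.radians([55,63,71]):
      for x in(.50,.52,.54):
       for y in (0.01,.03,.05):
        r=least_squares(f,[x,y,.05,yaw],args=(pb,pw[::3]),loss='soft_l1',f_scale=.004,x_scale=[.01,.01,.01,.1],diff_step=1e-4)
        if best is None or r.cost<best.cost:best=r
    v=best.x;print(name,np.round(v,4),np.degrees(v[3]),best.cost,np.mean(np.abs(sdB((pb-v[:3])@lane_R(v[3])))))
    if name=='both':
        np.save('lane.npy',v);RR=lane_R(v[3])
        for nm,p in dict(oldcap=[.024,0,.078],knob=[.206,0,.134],signtop=[.064,0,.15]).items():print(nm,np.round(v[:3]+RR@p,4))
# fresh cap, trays
for n,c in C.items():
    P=cloud(c);m=bluemask(c['image'])&np.isfinite(P[...,0]);q=P[m]
    s=(np.hypot(q[:,0]-.465,q[:,1]-.385)<.04);q=q[s];g=lambda v:np.abs(cyl(q,v[:2],.015,.074,.091))
    r=least_squares(g,[.465,.385],loss='soft_l1',f_scale=.003);print('fresh',n,s.sum(),r.x,np.mean(g(r.x)),q[:,2].max())
P=cloud(C['top']);q=P.reshape(-1,3)
s=(abs(q[:,2]-.016)<.012)&(abs(q[:,0]-.437)<.08)&(abs(q[:,1]+.1)<.09);t=q[s]
print('spill',len(t),np.nanmin(t,0),np.nanmax(t,0),cv2.minAreaRect(t[:,:2].astype(np.float32)*1000))
E
python3 fit.py
```

```text
side 337
top 214
both [0.5401 0.0404 0.0322 1.2368] 70.86110357859138 0.020413063812656684 0.0023097105885689097
oldcap [0.5379 0.0338 0.1135]
knob [0.5863 0.1734 0.2336]
signtop [0.5412 0.0434 0.1953]
side [0.5399 0.0401 0.0331 1.2356] 70.7954815590575 0.01067740336091815 0.0020611045143645083
top [0.5356 0.0408 0.0322 1.2069] 69.14994115993643 0.009654013362654678 0.002620785442257423
fresh side 140 [0.46360264 0.38942714] 0.0011546861938656141 0.09308933733109237
fresh top 108 [0.46298486 0.38797945] 0.0020579599077146437 0.09886648313484803
spill 461 [ 0.38263228 -0.18569102  0.0040006 ] [ 0.5157355  -0.01061146  0.02432966] ((449.2995910644531, -98.7188491821289), (176.13873291015625, 131.11927795410156), 89.01429748535156)
```

Call:
{"name": "jog_arm", "arguments": {
  "rows": [
    [[0,0,-0.008],6.84,0.06],
    [[0,0,-0.008],6.84,0.06],
    [[0,0,-0.008],6.84,0.06],
    [[0,0,-0.008],6.84,0.06],
    [[0,0,-0.008],6.84,0.06],
    [[0,0,-0.008],6.84,0.06],
    [[0,0,-0.008],6.84,0.06],
    [[0,0,-0.008],6.84,0.06],
    [[0,0,-0.008],6.84,0.06],
    [[0,0,-0.008],6.84,0.06],
    [[0,0,-0.008],6.84,0.06],
    [[0,0,-0.008],6.84,0.06]
  ],
  "squeeze": 20
}}

```text
time_s: 3.3
ee_pos: [0.1285, 0.5347, 0.3018]
eef_rot: [-3.142, 0.0, 1.467]
force: [0.4, -0.5, -0.2]
grip_width: 0.0596
grip_force: 0.0
```

Call:
{"name": "jog_arm", "arguments": {
  "rows": [
    [[0,0,0],6.84,0.05],
    [[0,0,0],6.84,0.05],
    [[-0.0172,0.0276,0],0,0.05],
    [[-0.0172,0.0276,0],0,0.05],
    [[-0.0172,0.0276,0],0,0.05],
    [[-0.0172,0.0276,0],0,0.05],
    [[-0.0172,0.0276,0],0,0.05],
    [[-0.0172,0.0276,0],0,0.05],
    [[-0.0172,0.0276,0],0,0.05],
    [[-0.0172,0.0276,0],0,0.05],
    [[-0.0172,0.0276,0],0,0.05],
    [[-0.0172,0.0276,0],0,0.05]
  ]
}}

```text
time_s: 4.3
ee_pos: [0.3329, 0.2799, 0.3017]
eef_rot: [3.141, -0.0, 1.235]
force: [0.7, 0.7, -0.8]
grip_width: 0.0497
grip_force: 0.0
```

Call:
{"name": "jog_arm", "arguments": {
  "rows": [
    [[-0.0172,0.0276,0],0,0.05],
    [[-0.0172,0.0276,0],0,0.05],
    [[-0.0172,0.0276,0],0,0.05],
    [[-0.0172,0.0276,0],0,0.05],
    [[-0.0172,0.0276,0],0,0.05],
    [[-0.0172,0.0276,0],0,0.05],
    [[-0.0172,0.0276,0],0,0.05],
    [[-0.0172,0.0276,0],0,0.05],
    [[-0.0172,0.0276,0],0,0.05],
    [[-0.0172,0.0276,0],0,0.05],
    [[0,0,0],0,0.05],
    [[0,0,0],0,0.05]
  ]
}}

```text
time_s: 5.3
ee_pos: [0.5364, 0.0269, 0.3008]
eef_rot: [-3.141, 0.0, 1.232]
force: [-0.6, 0.3, -0.6]
grip_width: 0.0505
grip_force: 0.0
```

```bash
python3 - <<'E'
from h import *
c=camera('top');P=cloud(c);save('t2.png',c)
cv2.imwrite('pics/t2c.png',cv2.resize(c['image'][200:330,330:520,::-1],None,fx=4,fy=4))
print([(d['p'],d['at'][0]*640,d['at'][1]*480) for d in search_frame('spill_tray',c)],[(d['p'],d['at'][0]*640,d['at'][1]*480) for d in spot_point('spill_tray',c)])
im=c['image'].astype(int)
m=(im.min(-1)>150)&(abs(P[...,2]-.008)<.014)&(P[...,0]<.52)&(P[...,0]>.35)&(P[...,1]<0)&(P[...,1]>-.2)
q=P[m];print(m.sum(),q.min(0),q.max(0),cv2.minAreaRect(q[:,:2].astype(np.float32)*1000))
E
```

```text
[] []Traceback (most recent call last):
  File "<stdin>", line 7, in <module>
    return umr_minimum(a, axis, None, out, keepdims, initial, where)
ValueError: zero-size array to reduction operation minimum which has no identity
```

View pics/t2c.png

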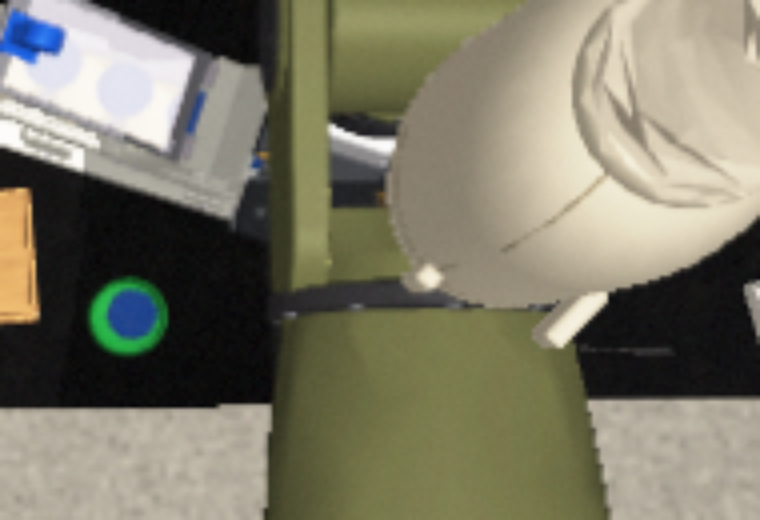

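The arm, and a light cream object about 0.86 m up, hide the tray now. I'll measure it from the first picture.

```bash
python3 - <<'E'
from h import *
c=dict(np.load('top0.npz'));c['k1']=float(c['k1']);P=cloud(c)
cv2.imwrite('pics/t3c.png',cv2.resize(c['image'][235:305,410:490,::-1],None,fx=8,fy=8,interpolation=cv2.INTER_NEAREST))
for r in range(246,296,3):
    print(r,' '.join('%d:%.0f,%.0f,%.0f'%(k,*(P[r,k]*1000)) for k in range(420,480,5)))
E
```

```text
246 420:522,-42,-1 425:521,-54,3 430:450,80,821 435:448,80,847 440:445,80,876 445:443,79,897 450:442,78,913 455:441,75,922 460:440,72,930 465:440,69,936 470:439,65,939 475:439,61,942
249 420:514,-42,-3 425:514,-54,-1 430:447,80,817 435:445,80,846 440:442,80,874 445:440,79,895 450:439,77,909 455:438,75,921 460:438,71,927 465:437,68,934 470:437,65,938 475:436,60,939
252 420:506,-41,-1 425:506,-54,-2 430:444,80,815 435:442,79,841 440:439,79,869 445:438,78,892 450:436,77,907 455:436,74,918 460:435,71,924 465:434,68,932 470:434,64,935 475:434,60,938
255 420:498,-41,-0 425:498,-54,-1 430:441,79,810 435:439,78,835 440:437,78,865 445:435,77,884 450:434,76,902 455:433,73,912 460:432,70,922 465:432,67,928 470:431,64,934 475:431,60,936
258 420:490,-41,-1 425:490,-53,1 430:437,78,806 435:436,77,832 440:434,77,857 445:433,75,875 450:431,74,896 455:430,73,910 460:430,70,919 465:429,66,924 470:429,63,931 475:429,59,931
261 420:483,-40,-0 425:482,-54,-2 430:482,-65,7 435:433,75,821 440:431,75,848 445:430,74,870 450:429,73,890 455:428,71,904 460:427,69,915 465:427,66,921 470:426,62,925 475:426,58,929
[... 1317 characters left out ...]
20,-61,16 435:420,-77,2 440:420,-90,2 445:420,-103,1 450:419,-115,4 455:419,-128,4 460:419,-141,1 465:406,39,805 470:405,36,816 475:418,-182,-5
288 420:413,-38,0 425:413,-51,-0 430:413,-65,-6 435:412,-77,1 440:412,-90,-1 445:412,-100,13 450:412,-113,12 455:411,-126,11 460:411,-141,3 465:411,-153,5 470:411,-168,-4 475:411,-181,-3
291 420:405,-39,-8 425:405,-51,-2 430:405,-63,2 435:405,-77,-2 440:404,-90,-3 445:404,-102,2 450:404,-115,2 455:404,-128,1 460:403,-140,3 465:403,-152,7 470:403,-167,-1 475:403,-179,2
294 420:398,-38,-1 425:397,-51,-5 430:397,-63,1 435:397,-77,-4 440:397,-89,0 445:396,-102,0 450:396,-115,-1 455:396,-128,-2 460:396,-141,-1 465:396,-153,3 470:395,-168,-4 475:395,-179,3
```

View pics/t3c.png

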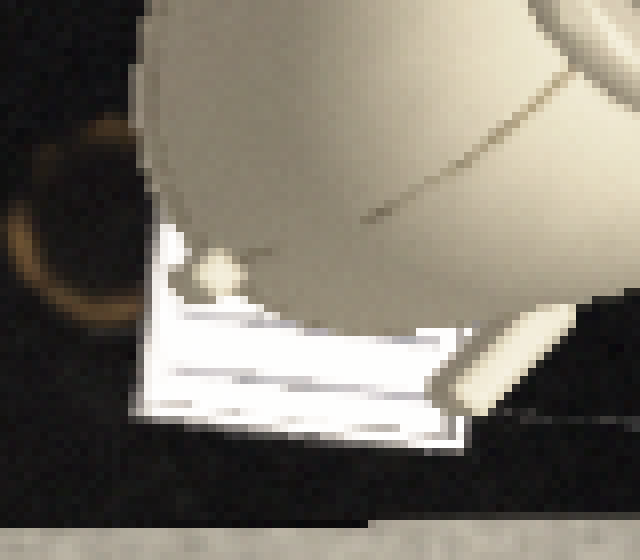

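Call:
{"name": "jog_arm", "arguments": {
  "rows": [
    [[0.001,0,0.02],0,0.05],
    [[0,0,0.02],0,0.05],
    [[0,0,0.02],0,0.05],
    [[0,0,0.02],0,0.05],
    [[0,0,0.015],0,0.05],
    [[0,0,0.01],0,0.05],
    [[0,0,0.005],0,0.05],
    [[0,0,0],0,0.05]
  ]
}}

```text
time_s: 6.12
ee_pos: [0.536, 0.0293, 0.1911]
eef_rot: [-3.141, 0.0, 1.235]
force: [0.1, -0.3, -0.0]
grip_width: 0.0499
grip_force: 0.0
```

Tray's near-left corner is at pixel (427,287) and its near-right at (468,291), so its centre is at about (0.460, -0.112). Now I go down onto the cap and grip.

Call:
{"name": "jog_arm", "arguments": {
  "rows": [
    [[-0.001,0,0.015],0,0.05],
    [[0,0,0.015],0,0.05],
    [[0,0,0.015],0,0.05],
    [[0,0,0.015],0,0.05],
    [[0,0,0.012],0,0.05],
    [[0,0,0.007],0,0.05],
    [[0,0,0.003],0,0.05],
    [[0,0,0],0,0.05]
  ]
}}

```text
time_s: 6.78
ee_pos: [0.5362, 0.028, 0.1097]
eef_rot: [3.141, -0.0, 1.235]
force: [-0.4, 0.2, 0.1]
grip_width: 0.0499
grip_force: 0.0
```

```bash
python3 - <<'E'
from h import *
c=camera('side');save('s3.png',c)
cv2.imwrite('pics/s3c.png',cv2.resize(c['image'][180:310,270:430,::-1],None,fx=4.5,fy=4.5))
E
```

```text
(no output)
```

View pics/s3c.png

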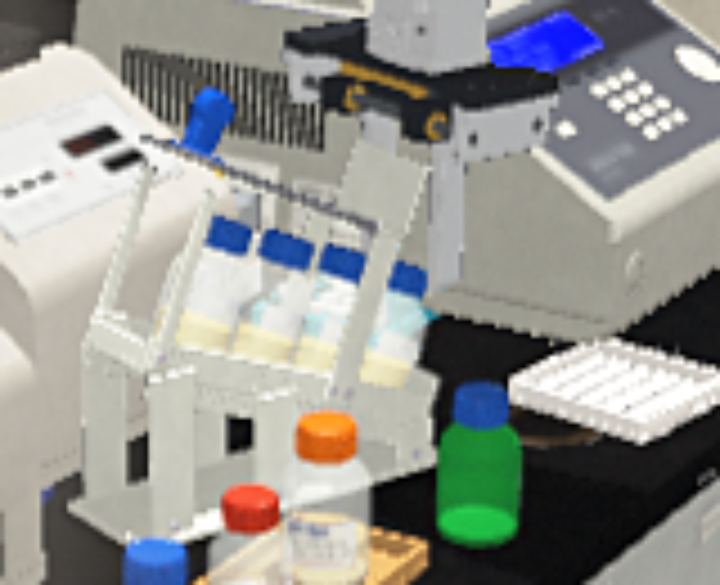

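The fingers sit just ahead of the sign around the front cap (crop px 410,275), touching nothing. The white tray is at px (620,390). Now I close.

Call:
{"name": "jog_arm", "arguments": {
  "rows": [
    [[0,0,0],0,0.02],
    [[0,0,0],0,0.02],
    [[0,0,0],0,0.02],
    [[0,0,0],0,0.02],
    [[0,0,0],0,0.02],
    [[0,0,0],0,0.02]
  ],
  "squeeze": 30
}}

```text
time_s: 7.33
ee_pos: [0.5362, 0.0278, 0.1099]
eef_rot: [3.141, -0.0, 1.234]
force: [-1.8, -0.8, 5.2]
grip_width: 0.0287
grip_force: 30.0
```

Call:
{"name": "jog_arm", "arguments": {
  "rows": [
    [[-0.0019,0,-0.0046],0,0.02],
    [[-0.0037,0,-0.0093],0,0.02],
    [[-0.0037,0,-0.0093],0,0.02],
    [[-0.0037,0,-0.0093],0,0.02],
    [[-0.0037,0,-0.0093],0,0.02],
    [[-0.0037,0,-0.0093],0,0.02],
    [[-0.0037,0,-0.0093],0,0.02],
    [[-0.0037,0,-0.0093],0,0.02],
    [[-0.0037,0,-0.0093],0,0.02],
    [[-0.0037,0,-0.0093],0,0.02],
    [[-0.0037,0,-0.0093],0,0.02],
    [[0,0,0],0,0.02]
  ]
}}

```text
time_s: 8.33
ee_pos: [0.5237, -0.0095, 0.2092]
eef_rot: [3.139, -0.001, 1.234]
force: [-0.3, 0.1, -1.2]
grip_width: 0.0288
grip_force: 30.0
```

```bash
python3 - <<'E'
from h import *
c=camera('side');save('s4.png',c)
cv2.imwrite('pics/s4c.png',cv2.resize(c['image'][150:310,270:450,::-1],None,fx=3.6,fy=3.6))
o=get_obs();print(o['ee_pos'],o['force'])
P=cloud(c);print([(round(d['p'],2),d['at'],P[int(d['at'][1]*480),int(d['at'][0]*640)].round(3)) for d in search_frame('spill_tray',c)])
E
```

```text
[ 0.52349499 -0.00913252  0.20805629] [ 0.30181028  1.10254044 -0.41564768]
[(0.95, [0.6319, 0.5546], array([ 0.473, -0.115,  0.005])), (0.55, [0.5216, 0.4958], array([0.556, 0.136, 0.151]))]
```

View pics/s4c.png

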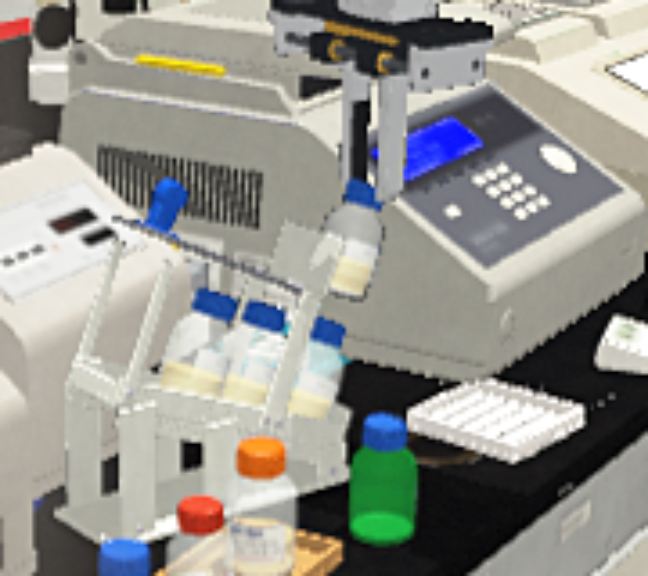

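The bottle is lifted, still leaning about 20 degrees, and the other three have glided down. I check the instrument's outline before lowering beside it.

```bash
python3 - <<'E'
from h import *
c=camera('side');P=cloud(c)
for c_,nm in((c,'s'),(camera('top'),'t')):
    q=cloud(c_).reshape(-1,3)
    for a,b in((.02,.1),(.1,.17),(.17,.25),(.25,.4)):
        for x0 in(.40,.44,.48,.52,.56,.60):
            s=q[(q[:,2]>a)&(q[:,2]<b)&(q[:,1]<-.12)&(q[:,1]>-.4)&(q[:,0]>x0)&(q[:,0]<x0+.04)]
            if len(s)>5: print(nm,a,x0,len(s),'ymax',np.percentile(s[:,1],98).round(3))
print(get_obs()['qpos'].round(2))
E
```

```text
s 0.02 0.4 45 ymax -0.291
s 0.02 0.44 47 ymax -0.291
s 0.02 0.48 973 ymax -0.154
s 0.02 0.52 301 ymax -0.151
s 0.02 0.56 292 ymax -0.15
s 0.02 0.6 161 ymax -0.149
s 0.1 0.48 311 ymax -0.163
s 0.1 0.52 596 ymax -0.16
s 0.1 0.56 646 ymax -0.159
s 0.1 0.6 149 ymax -0.168
s 0.17 0.6 196 ymax -0.178
t 0.02 0.4 122 ymax -0.293
t 0.02 0.44 173 ymax -0.29
t 0.02 0.48 239 ymax -0.277
t 0.02 0.6 9 ymax -0.136
t 0.1 0.48 344 ymax -0.282
t 0.1 0.52 146 ymax -0.339
t 0.17 0.6 8 ymax -0.169
[-0.09  0.24  1.59  0.    1.31  0.25]
```

Call:
{"name": "jog_arm", "arguments": {
  "rows": [
    [[-0.015,0,0],0,0.02],
    [[-0.025,0,0],0,0.02],
    [[-0.025,0,0],0,0.02],
    [[-0.025,0,0],0,0.02],
    [[-0.01,0,0],-3,0.02],
    [[0,0,0],-6,0.02],
    [[0,0,0],-6.5,0.02],
    [[0,0,0],-6.5,0.02],
    [[0,0,0],-6.5,0.02],
    [[0,0,0],-6.5,0.02],
    [[0,0,0],-4,0.02],
    [[0,0,0],0,0.02]
  ]
}}

```text
time_s: 9.53
ee_pos: [0.4901, -0.1031, 0.2065]
eef_rot: [-3.141, -0.001, 1.919]
force: [1.1, -0.4, -0.1]
grip_width: 0.0287
grip_force: 30.0
```

Call:
{"name": "jog_arm", "arguments": {
  "rows": [
    [[-0.0118,-0.0153,0],0,0.02],
    [[-0.0118,-0.0153,0],0,0.02],
    [[0,0,0.01],0,0.02],
    [[0,0,0.02],0,0.02],
    [[0,0,0.02],0,0.02],
    [[0,0,0.02],0,0.02],
    [[0,0,0.02],0,0.02],
    [[0,0,0.015],0,0.02],
    [[0,0,0.005],0,0.02],
    [[0,0,0],0,0.02]
  ]
}}

```text
time_s: 10.37
ee_pos: [0.4688, -0.1353, 0.0957]
eef_rot: [-3.14, -0.002, 1.914]
force: [0.2, -0.3, -0.7]
grip_width: 0.0287
grip_force: 30.0
```

```bash
python3 - <<'E'
from h import *
c=camera('side');save('s5.png',c)
cv2.imwrite('pics/s5c.png',cv2.resize(c['image'][190:300,330:470,::-1],None,fx=4.5,fy=4.5))
o=get_obs();print(o['ee_pos'],o['eef_rot'],o['force'])
E
```

```text
[ 0.46938003 -0.13553196  0.09686189] [-3.14096244e+00 -5.69094613e-04  1.91414316e+00] [ 0.43659489 -0.77274383 -0.1423146 ]
```

View pics/s5c.png

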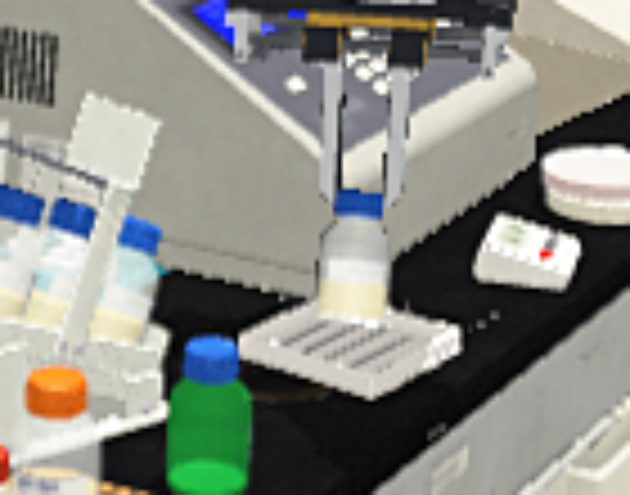

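The bottle hangs over the tray (crop px 355,300). Lowering gently to touch.

Call:
{"name": "jog_arm", "arguments": {
  "rows": [
    [[0,0,0.004],0,0.02],
    [[0,0,0.004],0,0.02],
    [[0,0,0.003],0,0.02],
    [[0,0,0.002],0,0.02],
    [[0,0,0],0,0.02]
  ]
}}

```text
time_s: 10.83
ee_pos: [0.4692, -0.1358, 0.0838]
eef_rot: [-3.141, -0.0, 1.915]
force: [0.4, 0.1, -1.2]
grip_width: 0.0289
grip_force: 30.0
```

Call:
{"name": "jog_arm", "arguments": {
  "rows": [
    [[0,0,0.002],0,0.02],
    [[0,0,0.002],0,0.02],
    [[0,0,0],0,0.02]
  ],
  "squeeze": 5
}}

```text
time_s: 11.08
ee_pos: [0.4701, -0.1361, 0.0807]
eef_rot: [3.14, 0.001, 1.915]
force: [0.0, 0.3, 4.8]
grip_width: 0.0293
grip_force: 5.0
```

Call:
{"name": "jog_arm", "arguments": {
  "rows": [
    [[0.005,0,-0.0005],0,0.02],
    [[0.006,0,0],0,0.02],
    [[0.006,0,0],0,0.02],
    [[0.005,0,0],0,0.02],
    [[0,0,0],0,0.02]
  ]
}}

```text
time_s: 11.5
ee_pos: [0.4614, -0.114, 0.0804]
eef_rot: [-3.141, -0.001, 1.916]
force: [0.0, 0.6, 0.6]
grip_width: 0.0294
grip_force: 5.0
```

```bash
python3 - <<'E'
from h import *
c=camera('side');save('s6.png',c);P=cloud(c)
cv2.imwrite('pics/s6c.png',cv2.resize(c['image'][190:300,330:470,::-1],None,fx=4.5,fy=4.5))
q=P[bluemask(c['image'])];q=q[(abs(q[:,0]-.46)<.06)&(abs(q[:,1]+.11)<.06)&(q[:,2]>.06)];print(q.mean(0),q.min(0),q.max(0))
E
```

```text
[ 0.45618078 -0.10169769  0.08858651] [ 0.44125213 -0.12456918  0.07738143] [ 0.47240479 -0.08788282  0.09659672]
```

View pics/s6c.png

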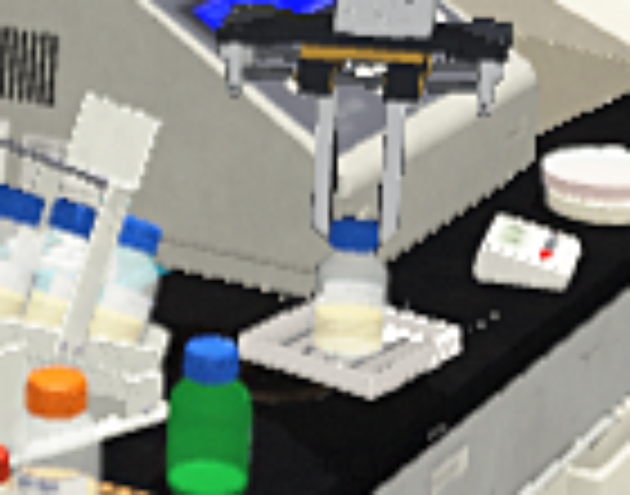

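Upright in the middle of the tray. I release, retreat up and go over the knob.

Call:
{"name": "jog_arm", "arguments": {
  "rows": [
    [[0,0,0],0,0.05],
    [[0,0,0],0,0.05],
    [[0,0,0],0,0.05],
    [[0,0,-0.01],0,0.05],
    [[0,0,-0.03],0,0.05],
    [[0,0,-0.035],6.5,0.05],
    [[0,0,-0.035],6.5,0.05],
    [[0,0,-0.035],6.5,0.05],
    [[0,0,-0.035],6.5,0.05],
    [[0,0,-0.03],6.5,0.05],
    [[0,0,-0.012],6.5,0.05],
    [[0,0,0],0,0.05]
  ]
}}

```text
time_s: 12.55
ee_pos: [0.4625, -0.1154, 0.3063]
eef_rot: [3.136, -0.0, 1.229]
force: [0.7, 0.5, 0.5]
grip_width: 0.05
grip_force: 0.0
```

Call:
{"name": "jog_arm", "arguments": {
  "rows": [
    [[0.026,0.002,0],0,0.04],
    [[0.026,0.002,0],0,0.04],
    [[0.026,0.002,0],0,0.04],
    [[0.026,0.002,0],0,0.04],
    [[0.026,0.002,0],0,0.04],
    [[0.026,0.002,0],0,0.04],
    [[0.026,0.002,0],0,0.04],
    [[0.026,0.002,0],0,0.04],
    [[0.026,0.002,0],0,0.04],
    [[0.026,0.002,0],0,0.04],
    [[0.026,0.002,0],0,0.04],
    [[0.026,0.002,0],0,0.04]
  ]
}}

```text
time_s: 13.55
ee_pos: [0.5876, 0.1727, 0.3013]
eef_rot: [-3.14, 0.001, 1.239]
force: [0.5, 0.0, -0.2]
grip_width: 0.04
grip_force: 0.0
```

Call:
{"name": "jog_arm", "arguments": {
  "rows": [
    [[0,0,0],0,0.04]
  ]
}}

```text
time_s: 13.63
ee_pos: [0.5878, 0.1748, 0.3004]
eef_rot: [-3.139, 0.001, 1.241]
force: [-0.8, -0.4, -0.1]
grip_width: 0.0399
grip_force: 0.0
```

```bash
python3 - <<'E'
from h import *
c=camera('side');P=cloud(c);q=P[bluemask(c['image'])]
a=q[(abs(q[:,0]-.46)<.06)&(abs(q[:,1]+.11)<.06)&(q[:,2]>.06)];g=lambda v:np.abs(cyl(a,v[:2],.015,.074,.091))
r=least_squares(g,a.mean(0)[:2]);print('old',r.x,g(r.x).mean())
a=q[(q[:,0]>.53)&(q[:,2]>.195)&(abs(q[:,1]-.17)<.05)];print('knob side',len(a),np.median(a,0),a.min(0),a.max(0))
v=np.load('lane.npy');k=lane_R(v[3]).T@(a-v[:3]).T;print('knob lane',np.percentile(k,[3,50,97],axis=1).round(4))
o=get_obs();print(o['ee_pos'],o['eef_rot'],o['qpos'])
E
```

```text
old [ 0.45610125 -0.09773128] 0.001903132573554161
knob side 115 [0.58220186 0.17521571 0.23594745] [0.57235794 0.15677325 0.21696614] [0.59769205 0.19201886 0.25268716]
knob lane [[ 0.1946 -0.0075  0.1195]
 [ 0.2085  0.0043  0.1376]
 [ 0.2164  0.0094  0.1521]]
[0.58744292 0.17302834 0.30057102] [-3.13910992e+00  1.42801129e-03  1.24044342e+00] [2.26599357e-01 3.98435467e-01 1.17251088e+00 1.00185427e-04
 1.57350868e+00 5.56954162e-01]
```

Call:
{"name": "jog_arm", "arguments": {
  "rows": [
    [[0,-0.002,0.015],0,0.04],
    [[0,0,0.02],0,0.04],
    [[0,0,0.02],0,0.04],
    [[0,0,0.015],0,0.04],
    [[0,0,0.008],0,0.04],
    [[0,0,0],0,0.04],
    [[0,0,0],0,0.005],
    [[0,0,0],0,0.005],
    [[0,0,0],0,0.005],
    [[0,0,0],0,0.005],
    [[0,0,0],0,0.005]
  ],
  "squeeze": 15
}}

```text
time_s: 14.6
ee_pos: [0.5863, 0.1721, 0.2253]
eef_rot: [3.14, -0.001, 1.234]
force: [2.1, -0.7, 1.5]
grip_width: 0.0138
grip_force: 15.0
```

Call:
{"name": "jog_arm", "arguments": {
  "rows": [
    [[-0.0076,0,-0.0099],0,0.005],
    [[-0.0088,0,-0.0092],0,0.005],
    [[-0.0094,0,-0.0081],0,0.005],
    [[-0.0102,0,-0.0071],0,0.005],
    [[-0.011,0,-0.0062],0,0.005],
    [[-0.0114,0,-0.005],0,0.005]
  ]
}}

```text
time_s: 15.1
ee_pos: [0.5665, 0.1161, 0.2698]
eef_rot: [3.141, 0.001, 1.234]
force: [6.1, -3.5, -9.3]
grip_width: 0.0139
grip_force: 15.0
```

Call:
{"name": "jog_arm", "arguments": {
  "rows": [
    [[-0.0119,0,-0.0038],0,0.005],
    [[-0.0122,0,-0.0027],0,0.005],
    [[-0.0126,0,-0.0014],0,0.005],
    [[-0.0124,0,0],0,0.005],
    [[-0.0124,0,0.0011],0,0.005],
    [[-0.0125,0,0.0024],0,0.005],
    [[-0.0119,0,0.0035],0,0.005],
    [[-0.0115,0,0.0047],0,0.005],
    [[0,0,0],0,0.005]
  ]
}}

```text
time_s: 15.85
ee_pos: [0.5341, 0.0234, 0.2661]
eef_rot: [3.14, 0.0, 1.233]
force: [4.5, -0.4, -0.2]
grip_width: 0.014
grip_force: 15.0
```

```bash
python3 - <<'E'
from h import *
c=camera('side');save('s7.png',c)
cv2.imwrite('pics/s7c.png',cv2.resize(c['image'][130:310,270:450,::-1],None,fx=3.3,fy=3.3))
E
```

```text
(no output)
```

View pics/s7c.png

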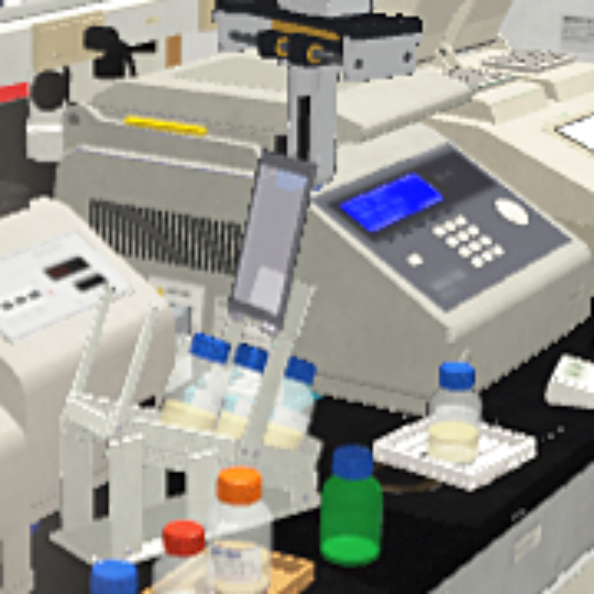

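The flap stands well up (crop px 270,240) and the old bottle is upright in the tray at (455,415). I release the fin, rise, turn the hand and go to the fresh bottle.

Call:
{"name": "jog_arm", "arguments": {
  "rows": [
    [[0,0,0],0,0.05],
    [[0,0,0],0,0.05],
    [[0,0,0],0,0.05],
    [[0,0,-0.02],0,0.05],
    [[0,0,-0.03],0,0.05],
    [[0,0,-0.025],-6.9,0.05],
    [[0,0,0],-6.9,0.05],
    [[0,0,0],-6.9,0.05],
    [[0,0,0],-6.9,0.05],
    [[0,0,0],-6.9,0.05],
    [[0,0,0],-6.9,0.05],
    [[0,0,0],-6.9,0.05]
  ]
}}

```text
time_s: 16.9
ee_pos: [0.5341, 0.0253, 0.3412]
eef_rot: [-3.141, -0.0, 2.084]
force: [0.3, -0.8, 0.4]
grip_width: 0.05
grip_force: 0.0
```

Call:
{"name": "jog_arm", "arguments": {
  "rows": [
    [[0,0,0],-6.9,0.05],
    [[0,0,0],-6.9,0.05],
    [[0,0,0],-6.9,0.05],
    [[0,0,0],-6.9,0.05],
    [[0,0,0],-6.9,0.05],
    [[0,0,0],-6.9,0.05],
    [[0.0156,0.0269,0],0,0.05],
    [[0.0156,0.0269,0],0,0.05],
    [[0.0156,0.0269,0],0,0.05],
    [[0.0156,0.0269,0],0,0.05],
    [[0.0156,0.0269,0],0,0.05],
    [[0.0156,0.0269,0],0,0.05]
  ]
}}

```text
time_s: 17.9
ee_pos: [0.4994, 0.2102, 0.3413]
eef_rot: [-3.141, -0.0, 2.8]
force: [0.3, -0.1, -0.7]
grip_width: 0.0497
grip_force: 0.0
```

Call:
{"name": "jog_arm", "arguments": {
  "rows": [
    [[0.0156,0.0269,0],0,0.05],
    [[0.0156,0.0269,0],0,0.05],
    [[0.0156,0.0269,0],0,0.05],
    [[0.0156,0.0269,0],0,0.05],
    [[0.0156,0.0269,0],0,0.05],
    [[0.0156,0.0269,0],0,0.05],
    [[0,0,0.02],0,0.05],
    [[0,0,0.03],0,0.05],
    [[0,0,0.03],0,0.05],
    [[0,0,0.03],0,0.05],
    [[0,0,0.02],0,0.05],
    [[0,0,0],0,0.05]
  ]
}}

```text
time_s: 18.9
ee_pos: [0.4645, 0.3912, 0.2067]
eef_rot: [-3.135, -0.004, 2.8]
force: [0.3, 0.6, 0.6]
grip_width: 0.0498
grip_force: 0.0
```

Call:
{"name": "jog_arm", "arguments": {
  "rows": [
    [[0,-0.0025,0.02],0,0.05],
    [[0,0,0.02],0,0.05],
    [[0,0,0.02],0,0.05],
    [[0,0,0.02],0,0.05],
    [[0,0,0.02],0,0.05],
    [[0,0,0.015],0,0.05],
    [[0,0,0.01],0,0.05],
    [[0,0,0.004],0,0.05],
    [[0,0,0],0,0.05]
  ],
  "squeeze": 30
}}

```text
time_s: 19.65
ee_pos: [0.4653, 0.3898, 0.0825]
eef_rot: [-3.141, -0.0, 2.8]
force: [-1.4, 0.3, 0.2]
grip_width: 0.0499
grip_force: 0.0
```

Call:
{"name": "jog_arm", "arguments": {
  "rows": [
    [[0,0,0],0,0.02],
    [[0,0,0],0,0.02],
    [[0,0,0],0,0.02],
    [[0,0,0],0,0.02],
    [[0,0,0],0,0.02],
    [[0,0,0],0,0.02]
  ]
}}

```text
time_s: 20.15
ee_pos: [0.4655, 0.3897, 0.083]
eef_rot: [3.141, 0.001, 2.8]
force: [-1.3, -1.0, 5.7]
grip_width: 0.0289
grip_force: 30.0
```

Deepen the grip a little, then lift and carry.

Call:
{"name": "jog_arm", "arguments": {
  "rows": [
    [[0,0,0],0,0.045],
    [[0,0,0],0,0.045],
    [[0,0,0.003],0,0.045],
    [[0,0,0.003],0,0.045],
    [[0,0,0],0,0.02],
    [[0,0,0],0,0.02],
    [[0,0,0],0,0.02],
    [[0,0,0],0,0.02],
    [[0,0,0],0,0.02]
  ]
}}

```text
time_s: 20.9
ee_pos: [0.4651, 0.3896, 0.0762]
eef_rot: [-3.142, -0.0, 2.8]
force: [0.2, 0.5, -0.5]
grip_width: 0.0287
grip_force: 34.8
```

Call:
{"name": "jog_arm", "arguments": {
  "rows": [
    [[0,0,-0.01],0,0.02],
    [[0,0,-0.025],0,0.02],
    [[0,0,-0.03],0,0.02],
    [[0,0,-0.03],0,0.02],
    [[0,0,-0.03],0,0.02],
    [[0,0,-0.03],0,0.02],
    [[0,0,-0.03],0,0.02],
    [[0,0,-0.025],0,0.02],
    [[0,0,-0.01],0,0.02],
    [[0,0,0],0,0.02]
  ]
}}

```text
time_s: 21.73
ee_pos: [0.4655, 0.3899, 0.2989]
eef_rot: [3.138, 0.002, 2.8]
force: [0.4, -0.7, -1.2]
grip_width: 0.0289
grip_force: 34.8
```

Call:
{"name": "jog_arm", "arguments": {
  "rows": [
    [[-0.0093,-0.0073,0],0,0.02],
    [[-0.0186,-0.0146,0],0,0.02],
    [[-0.0186,-0.0146,0],0,0.02],
    [[-0.0186,-0.0146,0],0,0.02],
    [[-0.0186,-0.0146,0],0,0.02],
    [[-0.0186,-0.0146,0],0,0.02],
    [[-0.0186,-0.0146,0],0,0.02],
    [[-0.0186,-0.0146,0],0,0.02],
    [[-0.0186,-0.0146,0],0,0.02],
    [[-0.0186,-0.0146,0],0,0.02],
    [[-0.0093,-0.0073,0],0,0.02],
    [[0,0,0],0,0.02]
  ]
}}

```text
time_s: 22.73
ee_pos: [0.5922, 0.1873, 0.2942]
eef_rot: [-3.14, -0.002, 2.797]
force: [-0.2, 0.2, -1.6]
grip_width: 0.0289
grip_force: 34.8
```

```bash
cat > rel.py <<'E'
from h import *
v=np.load('lane.npy');o=get_obs();print(o['ee_pos'],o['eef_rot'])
for n in('side','top'):
    c=camera(n);P=cloud(c);b=P[bluemask(c['image'])&np.isfinite(P[...,0])]
    if n=='side':save('s8.png',c);cv2.imwrite('pics/s8c.png',cv2.resize(c['image'][130:310,250:430,::-1],None,fx=3.3,fy=3.3))
    zt=o['ee_pos'][2]
    a=b[(np.hypot(*(b[:,:2]-o['ee_pos'][:2]).T)<.035)&(b[:,2]>zt-.03)&(b[:,2]<zt+.05)]
    if len(a)>20:
        z0=o['ee_pos'][2]-.0722
        g=lambda w:np.abs(cyl(a,w[:2],.015,z0+.07+w[2],z0+.087+w[2]))
        r=least_squares(g,[*a.mean(0)[:2],0],loss='soft_l1',f_scale=.003);L=lane_R(v[3]).T
        d=r.x[:2]-v[:2];u=np.array([np.cos(v[3]),np.sin(v[3])]);w=np.array([-u[1],u[0]])
        print(n,'fresh cap',len(a),r.x,'u,lat',d@u,d@w,g(r.x).mean())
    # lane caps
    k=(b-v[:3])@lane_R(v[3]);k=k[(k[:,2]>.062)&(k[:,2]<.095)&(k[:,0]>0)&(k[:,0]<.15)&(abs(k[:,1])<.03)]
    g=lambda w:np.min([np.abs(cyl(k-[w[0],w[1]+w[3]*(k0:=x),0],(x,0),.015,.07+w[2],.087+w[2])) for x in(.024,.072,.12)],0) if 0 else np.min([np.abs(cyl(k,(x+w[0],w[1]),.015,.07+w[2],.087+w[2])) for x in(.024,.072,.12)],0)
    r=least_squares(g,[0,0,0],loss='soft_l1',f_scale=.003);print(n,'lane caps offs x,y,z',len(k),r.x.round(4),g(r.x).mean())
E
python3 rel.py
```

```text
[0.5922197  0.18725382 0.29416457] [-3.13967310e+00 -2.26802096e-03  2.79725626e+00]
side fresh cap 78 [0.59116792 0.18776472 0.00064513] u,lat 0.1559323209882136 9.604138089907409e-05 0.001232044835437861
side lane caps offs x,y,z 173 [-0.0001  0.0003 -0.0013] 0.0016640067500751548
top lane caps offs x,y,z 61 [ 0.0028  0.0008 -0.0008] 0.0015594225183728722
```

View pics/s8c.png

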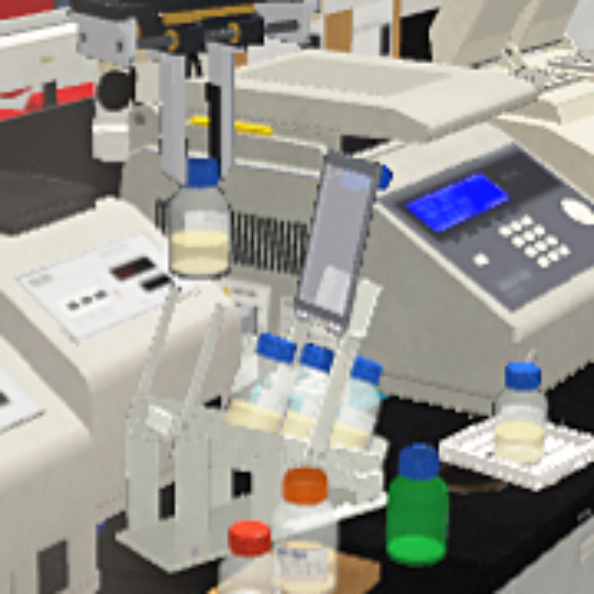

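Side fit: the held cap sits 0.1 mm off the lane's mid-line, at 156 mm along the level axis, and the three lane bottles are in place. Lowering.

Call:
{"name": "jog_arm", "arguments": {
  "rows": [
    [[0,0,0.01],0,0.02],
    [[0,0,0.015],0,0.02],
    [[0,0,0.015],0,0.02],
    [[0,0,0.015],0,0.02],
    [[0,0,0.015],0,0.02],
    [[0,0,0.015],0,0.02],
    [[0,0,0.01],0,0.02],
    [[0,0,0.006],0,0.02],
    [[0,0,0.004],0,0.02],
    [[0,0,0],0,0.02]
  ]
}}

```text
time_s: 23.67
ee_pos: [0.5912, 0.19, 0.1907]
eef_rot: [-3.141, -0.001, 2.8]
force: [-0.2, -0.5, -1.5]
grip_width: 0.0289
grip_force: 34.8
```

Call:
{"name": "jog_arm", "arguments": {
  "rows": [
    [[0,0,0.003],0,0.02],
    [[0,0,0.003],0,0.02],
    [[0,0,0],0,0.02]
  ]
}}

```text
time_s: 23.92
ee_pos: [0.5915, 0.1897, 0.185]
eef_rot: [-3.142, -0.0, 2.8]
force: [0.1, -0.6, -1.0]
grip_width: 0.0288
grip_force: 34.8
```

Call:
{"name": "jog_arm", "arguments": {
  "rows": [
    [[0,0,0.002],0,0.02],
    [[0,0,0.002],0,0.02],
    [[0,0,0],0,0.02]
  ]
}}

```text
time_s: 24.17
ee_pos: [0.5914, 0.1897, 0.1809]
eef_rot: [-3.141, -0.0, 2.8]
force: [0.2, 0.1, -1.0]
grip_width: 0.0293
grip_force: 34.8
```

Call:
{"name": "jog_arm", "arguments": {
  "rows": [
    [[0,0,0.002],0,0.02],
    [[0,0,0.001],0,0.02],
    [[0,0,0],0,0.02]
  ]
}}

```text
time_s: 24.42
ee_pos: [0.5914, 0.1897, 0.178]
eef_rot: [-3.141, -0.0, 2.8]
force: [-0.2, -0.3, -1.3]
grip_width: 0.0291
grip_force: 34.8
```

Call:
{"name": "jog_arm", "arguments": {
  "rows": [
    [[0,0,0.001],0,0.02],
    [[0,0,0.001],0,0.02],
    [[0,0,0],0,0.02]
  ]
}}

```text
time_s: 24.67
ee_pos: [0.5914, 0.1897, 0.176]
eef_rot: [-3.141, -0.0, 2.8]
force: [-0.2, 0.4, -1.2]
grip_width: 0.029
grip_force: 34.8
```

Call:
{"name": "jog_arm", "arguments": {
  "rows": [
    [[0,0,0.001],0,0.02],
    [[0,0,0.001],0,0.02],
    [[0,0,0],0,0.02]
  ]
}}

```text
time_s: 24.92
ee_pos: [0.5916, 0.1897, 0.1744]
eef_rot: [3.141, 0.0, 2.8]
force: [-0.7, -0.5, 0.3]
grip_width: 0.0294
grip_force: 34.8
```

Call:
{"name": "jog_arm", "arguments": {
  "rows": [
    [[0,0,0],0,0.034],
    [[0,-0.001,0],0,0.04],
    [[0,-0.001,0],0,0.046],
    [[0,-0.001,0],0,0.052],
    [[0,-0.001,0],0,0.058],
    [[0,-0.001,0],0,0.064],
    [[0,-0.001,0],0,0.07],
    [[0,-0.001,0],0,0.076],
    [[0,-0.001,0],0,0.082],
    [[0,0,0],0,0.088],
    [[0,0,0],0,0.092],
    [[0,0,0],0,0.092]
  ]
}}

```text
time_s: 25.92
ee_pos: [0.5888, 0.1823, 0.1743]
eef_rot: [3.142, 0.0, 2.8]
force: [0.8, 0.4, 0.2]
grip_width: 0.0916
grip_force: 0.0
```

```bash
cat > chk.py <<'E'
import sys
from h import *
v=np.load('lane.npy');nm=sys.argv[1]
c=camera('side');P=cloud(c);b=P[bluemask(c['image'])&np.isfinite(P[...,0])]
save(nm+'.png',c);cv2.imwrite('pics/'+nm+'c.png',cv2.resize(c['image'][130:310,250:430,::-1],None,fx=3.3,fy=3.3))
k=(b-v[:3])@lane_R(v[3]);k=k[(k[:,2]>.055)&(k[:,2]<.1)&(abs(k[:,1])<.03)]
for x in(.024,.072,.12,.168):
    a=k[abs(k[:,0]-x)<.024]
    if len(a)<15:print(x,len(a));continue
    g=lambda w:np.abs(cyl(a,(x+w[0],w[1]),.015,.07+w[2],.087+w[2]));r=least_squares(g,[0,0,0],loss='soft_l1',f_scale=.003)
    print(x,len(a),r.x.round(4),g(r.x).mean().round(4))
E
python3 chk.py s9
```

```text
0.024 50 [ 0.0001  0.0011 -0.0028] 0.0016
0.072 56 [-0.0003  0.0001  0.0007] 0.0019
0.12 68 [ 0.0004  0.0005 -0.0016] 0.0016
0.168 61 [ 0.0006  0.0019 -0.003 ] 0.0015
```

View pics/s9c.png

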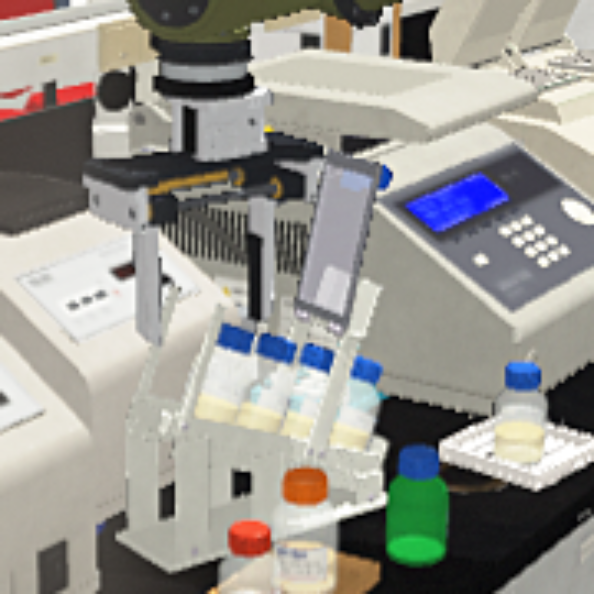

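All four stand in place, 24 to 168 mm, within 1 mm. Now I rise, turn and go back to the fin.

Call:
{"name": "jog_arm", "arguments": {
  "rows": [
    [[0,0,-0.01],0,0.092],
    [[0,0,-0.025],0,0.092],
    [[0,0,-0.035],0,0.092],
    [[0,0,-0.035],0,0.08],
    [[0,0,-0.035],6.9,0.06],
    [[0,0,-0.026],6.9,0.05],
    [[0,0,0],6.9,0.04],
    [[0,0,0],6.9,0.04],
    [[0,0,0],6.9,0.04],
    [[0,0,0],6.9,0.04],
    [[0,0,0],6.9,0.04],
    [[0,0,0],6.9,0.04]
  ]
}}

```text
time_s: 26.97
ee_pos: [0.5887, 0.1822, 0.3412]
eef_rot: [3.141, 0.0, 1.831]
force: [-0.3, 0.5, -0.1]
grip_width: 0.0403
grip_force: 0.0
```

Call:
{"name": "jog_arm", "arguments": {
  "rows": [
    [[0,0,0],6.9,0.04],
    [[0,0,0],6.9,0.04],
    [[0,0,0],6.9,0.04],
    [[0,0,0],6.9,0.04],
    [[0,0,0],6.9,0.04],
    [[-0.028,0,0],0,0.04],
    [[-0.028,0,0],0,0.04],
    [[-0.028,0,0],0,0.04],
    [[-0.028,0,0],0,0.04],
    [[-0.028,0,0],0,0.04],
    [[-0.028,0,0],0,0.04],
    [[0,0,0],0,0.04]
  ]
}}

```text
time_s: 27.97
ee_pos: [0.5323, 0.0203, 0.3417]
eef_rot: [3.14, 0.0, 1.232]
force: [0.5, -0.4, -0.6]
grip_width: 0.0403
grip_force: 0.0
```

Call:
{"name": "jog_arm", "arguments": {
  "rows": [
    [[0.0035,0,0.01],0,0.04],
    [[0,0,0.02],0,0.04],
    [[0,0,0.02],0,0.04],
    [[0,0,0.015],0,0.04],
    [[0,0,0.009],0,0.04],
    [[0,0,0],0,0.04],
    [[0,0,0],0,0.005],
    [[0,0,0],0,0.005],
    [[0,0,0],0,0.005],
    [[0,0,0],0,0.005],
    [[0,0,0],0,0.005]
  ],
  "squeeze": 15
}}

```text
time_s: 28.88
ee_pos: [0.5353, 0.0267, 0.2669]
eef_rot: [3.139, -0.001, 1.234]
force: [2.7, -1.5, 0.9]
grip_width: 0.0138
grip_force: 15.0
```

Call:
{"name": "jog_arm", "arguments": {
  "rows": [
    [[0.0085,0,-0.0047],0,0.005],
    [[0.0119,0,-0.0035],0,0.005],
    [[0.0125,0,-0.0024],0,0.005],
    [[0.0124,0,-0.0011],0,0.005],
    [[0.0124,0,0],0,0.005],
    [[0.0126,0,0.0014],0,0.005],
    [[0.0122,0,0.0027],0,0.005]
  ]
}}

```text
time_s: 29.47
ee_pos: [0.5628, 0.1054, 0.2753]
eef_rot: [3.138, -0.001, 1.234]
force: [5.1, -3.1, 4.5]
grip_width: 0.0136
grip_force: 15.0
```

Call:
{"name": "jog_arm", "arguments": {
  "rows": [
    [[0.0119,0,0.0038],0,0.005],
    [[0.0114,0,0.005],0,0.005],
    [[0.011,0,0.0062],0,0.005],
    [[0.0102,0,0.0071],0,0.005],
    [[0.0094,0,0.0081],0,0.005],
    [[0.0088,0,0.0092],0,0.005],
    [[0.0076,0,0.0099],0,0.005],
    [[0,0,0],0,0.005]
  ]
}}

```text
time_s: 30.13
ee_pos: [0.5864, 0.1729, 0.2241]
eef_rot: [3.139, -0.003, 1.235]
force: [8.7, 1.7, 1.8]
grip_width: 0.0137
grip_force: 15.0
```

Call:
{"name": "jog_arm", "arguments": {
  "rows": [
    [[0.0005,0,0.0015],0,0.005],
    [[0.0005,0,0.0015],0,0.005],
    [[0,0,0],0,0.005]
  ]
}}

```text
time_s: 30.38
ee_pos: [0.5866, 0.1734, 0.223]
eef_rot: [3.138, -0.004, 1.235]
force: [8.8, 5.6, 6.0]
grip_width: 0.014
grip_force: 15.0
```

Call:
{"name": "jog_arm", "arguments": {
  "rows": [
    [[0,0,0],0,0.04],
    [[0,0,0],0,0.04],
    [[0,0,0],0,0.04],
    [[0,0,-0.015],0,0.04],
    [[0,0,-0.03],0,0.04],
    [[0,0,-0.03],0,0.04],
    [[0,0,0],0,0.0],
    [[0,0,0],0,0.0],
    [[0,0,0],0,0.0],
    [[0,0,0],0,0.0]
  ]
}}

```text
time_s: 31.22
ee_pos: [0.5849, 0.172, 0.295]
eef_rot: [-3.139, 0.001, 1.234]
force: [0.6, 1.1, -1.0]
grip_width: 0.0168
grip_force: 0.0
```

```bash
python3 chk.py s10; python3 - <<'E'
from h import *
v=np.load('lane.npy');from scipy.optimize import minimize_scalar
def knob(P,im):
    b=P[bluemask(im)&np.isfinite(P[...,0])];k=(b-v[:3])@lane_R(v[3]);k=k[(k[:,2]>.112)&(k[:,0]>.15)&(abs(k[:,1])<.03)]
    def f(q):
        d=k-[.084,0,.106];a=np.stack([d[:,0]*np.cos(q)+d[:,2]*np.sin(q),d[:,1],-d[:,0]*np.sin(q)+d[:,2]*np.cos(q)],1)
        return np.abs(box(a,[.111,-.007,.002],[.133,.007,.039])).mean()
    r=minimize_scalar(f,bounds=(-.2,.5),method='bounded');return len(k),r.x,r.fun,np.median(k,0).round(4)
for n in('side','top'):
    c=dict(np.load(n+'0.npz'));c['k1']=float(c['k1']);print(n,'start',knob(cloud(c),c['image']))
    c=camera(n);print(n,'now',knob(cloud(c),c['image']))
E
```

```text
0.024 50 [ 0.0013  0.0013 -0.0014] 0.0019
0.072 56 [-0.0002 -0.0006 -0.0034] 0.0018
0.12 68 [0.     0.0004 0.0001] 0.0018
0.168 60 [-0.0012  0.003  -0.0028] 0.0014
side start (114, np.float64(0.0673950374398865), np.float64(0.0020420439483119315), array([0.2092, 0.0047, 0.1375]))
side now (113, np.float64(0.06872025355957832), np.float64(0.002098477893791305), array([0.2094, 0.0042, 0.133 ]))
top start (125, np.float64(0.06240211803873786), np.float64(0.0018273949475213582), array([0.2102, 0.0023, 0.1339]))
top now (0, np.float64(0.06737620787507353), np.float64(nan), array([nan, nan, nan]))<stdin>:7: RuntimeWarning: Mean of empty slice.
  ret = ret.dtype.type(ret / rcount)
  return _methods._mean(a, axis=axis, dtype=dtype,
  ret = um.true_divide(
```

View pics/s10c.png

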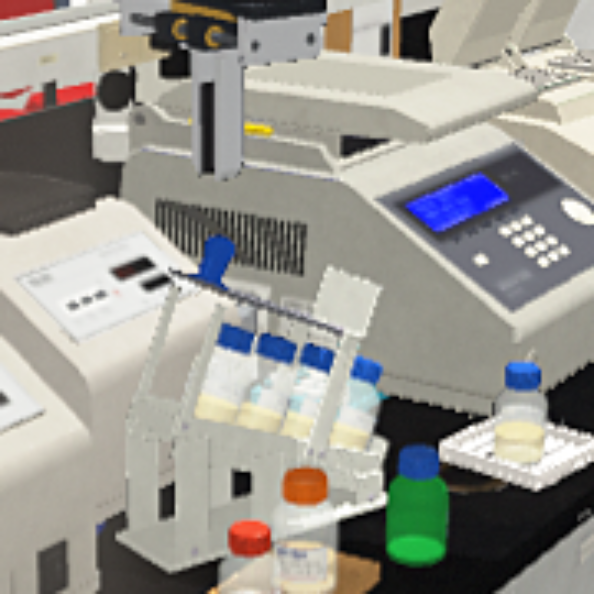

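All four bottles are square in the lane and the flap reads the same as at the start. I press lightly on the knob with closed fingers to make sure it is fully shut.

Call:
{"name": "jog_arm", "arguments": {
  "rows": [
    [[0,0,0.015],0,0],
    [[0,0,0.015],0,0],
    [[0,0,0.01],0,0],
    [[0,0,0.005],0,0],
    [[0,0,0.003],0,0],
    [[0,0,0.001],0,0],
    [[0,0,0],0,0]
  ]
}}

```text
time_s: 31.95
ee_pos: [0.5854, 0.1722, 0.2479]
eef_rot: [3.141, -0.0, 1.235]
force: [-0.4, 0.3, -0.2]
grip_width: 0.0005
grip_force: 0.0
```

Call:
{"name": "jog_arm", "arguments": {
  "rows": [
    [[0,0,0.0015],0,0],
    [[0,0,0.0015],0,0],
    [[0,0,0],0,0]
  ]
}}

```text
time_s: 32.2
ee_pos: [0.5853, 0.1721, 0.2446]
eef_rot: [3.141, -0.0, 1.234]
force: [-1.1, 0.6, 0.1]
grip_width: 0.0007
grip_force: 0.2
```

Call:
{"name": "jog_arm", "arguments": {
  "rows": [
    [[0,0,0.0015],0,0],
    [[0,0,0],0,0]
  ]
}}

```text
time_s: 32.37
ee_pos: [0.5853, 0.1721, 0.2429]
eef_rot: [-3.142, 0.0, 1.234]
force: [-1.1, 0.0, 0.6]
grip_width: 0.001
grip_force: 0.2
```

Call:
{"name": "jog_arm", "arguments": {
  "rows": [
    [[0,0,0.001],0,0],
    [[0,0,0],0,0]
  ]
}}

```text
time_s: 32.53
ee_pos: [0.5854, 0.1722, 0.2425]
eef_rot: [3.141, -0.0, 1.234]
force: [-0.7, 0.3, 2.8]
grip_width: 0.0004
grip_force: 1.7
```

Call:
{"name": "jog_arm", "arguments": {
  "rows": [
    [[0,0,0.001],0,0],
    [[0,0,0.001],0,0],
    [[0,0,0],0,0]
  ]
}}

```text
time_s: 32.78
ee_pos: [0.5855, 0.1722, 0.2421]
eef_rot: [3.139, -0.001, 1.235]
force: [-4.5, 0.2, 14.3]
grip_width: 0.0003
grip_force: 7.0
```

Rigid at 14 N, so the flap is fully shut. I retreat and check.

Call:
{"name": "jog_arm", "arguments": {
  "rows": [
    [[0,0,-0.01],0,0],
    [[0,0,-0.03],0,0],
    [[0,0,-0.03],0,0],
    [[0,0,-0.02],0,0],
    [[0,0,0],0,0],
    [[0,0,0],0,0],
    [[0,0,0],0,0],
    [[0,0,0],0,0]
  ]
}}

```text
time_s: 33.45
ee_pos: [0.585, 0.172, 0.3286]
eef_rot: [-3.14, 0.001, 1.234]
force: [0.4, 0.4, -0.3]
grip_width: 0.0008
grip_force: 0.0
```

```bash
python3 chk.py s11; python3 -c "
from station import *
print(get_obs()['ee_pos']);print(hand_in())"
```

```text
0.024 50 [ 0.0021  0.0013 -0.0028] 0.002
0.072 56 [ 0.0012 -0.0017 -0.0027] 0.0015
0.12 67 [ 0.0011 -0.0002 -0.0031] 0.0018
0.168 61 [-0.0015  0.0025 -0.0032] 0.0017
[0.58508339 0.17203096 0.32871255]
the job is handed in; nothing more can be done
None
```

Handed in at about 33 s: the oldest bottle stands upright in the spill tray, the fresh bottle is last of the four in the lane, the flap is shut and the arm is clear; the hand-in gave no verdict.

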